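# Press a ferrule onto a handle with a trigger clamp

## Robot

A 6-joint arm with a two-finger parallel gripper is mounted at the origin on the work surface. World frame = base frame: x ahead of the robot, y to its left, z up, the work surface at z = 0. Lengths are in m, angles in rad, forces in N, time in s.
With the tool pointing down it reaches from about 0.3 to 1 m from the base axis. Payload 5.1 kg.
Tool frame: the origin (TCP) lies at the very end of the fingers, on their centre line; the grasp point (between the pads) lies 19 mm behind it; z points along the fingers, y is the line along which they close (so a half turn about z gives the same grasp; the last joint's range is limited). The gripper opens to 95 mm and grips with 3 to 60 N. Pads are 20 mm wide; open, the fingers measure 119 mm over their backs; the gripper's body (75 mm by 180 mm) begins 59 mm behind the grasp point.
Start: joints at [-1.24, 0.124, 1.65, -0, 1.367, -0.083], TCP at [0.261, -0.595, 0.215] pointing down, gripper open.
Joint ranges: [-2.61, 2.61], [-1.02, 2.33], [0.03, 2.71], [-1.35, 4.49], [0.32, 2.68], [-2.91, 2.91]. Speed limits (rad/s): [2.57, 2.57, 3.14, 3.14, 3.14, 3.14].

## Interface

Orientations are given as a unit quaternion [x, y, z, w].
In Python, from plant import sense, snapshot, sign_off gives the robot as it stands.
- The arm moves only by the tool carry_out, never from a script. Its argument "commands" is a list of rows, each a list of 3 entries, a list of its own where there are three numbers: the shift along the tool's x, y, z in cm, then the turn, a rotation vector about the tool's x, y, z in degrees, then the opening in per cent of the stroke, from 0 (shut) to 100 (fully open). A call has 1 to 12 rows; each row shifts and turns the commanded pose from where the row before left it, along the tool's axes as they then stand; what a row does not reach is not made up. A row lasts 1/10 s, in which the tool goes at most 50 mm and 8.59 degrees, less where a joint would pass 70% of its speed; a pose out of reach is approached as far as the arm can. A call is refused whole if a number of a shift passes 5 or a number of a turn 8.59, either way. A call with a gripper value outside its range is refused whole. The fingers move at their own pace and stop on an object; "force" is the grip in N (left out, the last holds). Time passes only in rows, so rows that do not move let the fingers close. It gives the time, the measured TCP pose, the force, the opening and the grip force at its end, in the units of the state.
- sense(): the state, without advancing time (a new reading comes with each control period).
- snapshot(name): name is "side" or "top" or "wrist"; returns a dict with "img" (420x560x3 uint8, red, green, blue), "camera_matrix" (3x3 intrinsics, pixels), "rvec" (rotation vector, rad) and "tvec" (3), from world to camera coordinates, as OpenCV has them. Camera axes: x right, y down, z forward; pixel columns grow to the right and rows downward; lengths in m; the calibration is good to about 2 mm. A picture is of the moment at which its call begins. There is no depth.
- sign_off(): hands the job in; it is judged then, once.
The state is a dict: "clock": time; "qpos": joint angles; "dq": joint speeds; "tau": joint torques, N m; "ee_pos": TCP position; "tcp_rot": TCP orientation; "ft_force": force on the tool from outside, world axes, zero at the start; "ft_torque": the same for the moment, N m; "grip_width": opening from 0.0 (shut) to 1.0 (fully open); "grip_force": force on a finger pad.
Only numpy, scipy, OpenCV 4.12 (cv2) and the standard library are available. Lean on these libraries where they do the work, as an engineer would, in place of code of your own. Each camera call takes 0.05 s, during which the arm holds its last target. There are 200 camera calls.

## Task

Press the brass ferrule of the handle lying in the trigger clamp fully home: squeeze the clamp's trigger towards the grip, stroke after stroke, letting it spring right back in between, until you feel the ferrule bottom firmly against its wooden shoulder, and stop there, for a harder squeeze crushes it. Then let the trigger go and press the release tab down until the moving jaw has sprung all the way back, leaving the handle in its cradle. Work the clamp by its trigger and tab only: do not push the jaw, the ferrule or the handle by hand, and leave the things lying around it where they are.

Things in the scene. Friction and masses are not known exactly. Their poses are not given: they have to be found in the camera images.
- clamp: Trigger bar clamp bolted flat on a wooden board (480 x 140 x 18 mm, x -310 to +170 in this frame); it does not move. Origin on the table under the trigger pivot; +x is the way the trigger is squeezed and the bar and moving jaw walk; z up. Along x (mm): moving jaw -280, cradle with handle -230 to -135, fixed jaw, flat housing top (z 82, 36 wide, x -100 to -25), trigger, grip, release tab.
- fixed_jaw (a point): Middle of the top of the fixed grey jaw: x -120 to -100 mm of the clamp frame, 40 wide, top at z = 122. A steel stop disc stands 4 to 18 mm out of its -x face, towards the handle.
- grip (a point): Middle of the top of the fixed black grip behind the trigger: x 38 to 66 mm of the clamp frame, 30 wide, top at z = 128.
- trigger (a joint): Angle of the black trigger (rad): 0 at rest, leaning to -x; grows as squeezed towards the grip; hard stop at 0.60. Pivot at x = 0, z = 30 mm of the clamp frame, axis clamp y. Springs back in about 0.3 s. Only about 0.15 to 0.60 drives the bar, so let it right back and take nearly full strokes: each walks the jaw 6 to 12 mm (it may slip back a few mm to the next tooth). 2 to 6 strokes are needed.
- trigger_bead (a point): Middle of the round black cross bead at the trigger's top: 16 mm diameter, 36 mm long along clamp y, 82 mm from the pivot. At rest at x = -24, z = 108 mm of the clamp frame; upright at z = 112; fully squeezed at x = +24. Push it towards +x, for example with shut fingertips on its -x side; 68 mm are free between it and the fixed jaw.
- trigger_pivot (a point): The trigger's pivot (in the housing). Steady force on the bead: about 5 N from its own spring, 4 to 11 N walking the free jaw (rising and falling tooth by tooth, with short clicks above that), 8 to 14 N while the ferrule slides on; once it bottoms, about 1 N more per mm of bead. 16 to 18 N there seats it firmly; beyond about 20 N it is crushed. The trigger's hard stop also feels solid.
- tab (a joint): Angle of the release tab (rad): 0 at rest, grows as it is pressed down, hard stop at 0.24; it also flicks up to 0.1 while the bar walks. Pressed past about 0.13 with the trigger at rest it frees the bar, whose spring then pulls the jaw back open (hold it for about a second). A light press, about 3 N; it springs back.
- tab_top (a point): Middle of the top face of the release tab, a black plate 30 x 30 x 6 mm behind the grip, at x = 131, z = 95 mm of the clamp frame when at rest. It is pressed straight down; full press lowers it about 9 mm.
- moving_jaw: The toothed steel bar with the grey upright moving jaw (20 x 34 x 74 mm) on its -x end. Axes as the clamp's; its origin lies on the clamp's origin when fully open (as at the start) and moves along clamp +x as the jaw walks, at most 50 mm. A weak spring (2 to 3 N) pulls it open; the ratchet (a tooth every 6 mm) holds it until the tab is pressed. Not to be pushed by hand.
- jaw_pad: The rubber pad on the moving jaw, 26 x 26 x 5 mm, origin at its middle, 93 mm above the table. It gives about 1 mm per 10 N. The ferrule is seated when the pad bears on it with 10 N or more at the shoulder; more than 30 N crushes it.
- handle: Eight-sided wooden handle, 26 mm across flats, 80 mm long, lying loose in the cradle along clamp x with its tenon (19 mm diameter, 24 mm long) and ferrule towards the moving jaw. Origin at the middle of the underside of its butt end (the end near the fixed jaw), its body extends to -x; z up. The jaw first pushes it 1 to 23 mm along the cradle against a steel stop disc on the fixed jaw.
- ferrule (a joint): How far the brass ferrule (24 mm diameter, 24 mm long) has gone onto the tenon (m): 0 to 0.003 at the start, 0.010 fully home against the shoulder. A tight fit: it takes about 7 N of jaw force to slide, and stays where it is pushed.
- driver: Bystander: screwdriver with black handle, 190 mm long.
- sander: Bystander: cork sanding block, 110 x 60 x 25 mm.
- ring_a: Bystander: spare brass ferrule, 24 mm diameter, 24 mm tall, standing on the clamp's board beside the jaws.
- ring_b: Bystander: another spare brass ferrule standing on the clamp's board, on the other side.
Things that resemble listed ones, but are neither listed nor needed, are in the scene too. Leave any black or purple look-alike of the handle alone.

How it is judged:
By the outcome, as a careful person would: the job done as asked, in the order asked, and still so for the second after the job is handed in, with the robot touching nothing.
It also fails if it takes over 64 s, if anything falls off the work surface, if the arm or the gripper's body presses on something with over 40 N, if the wrist force passes 120 N, or if a joint passes its speed limit or range.

## Working session

There is one attempt and no reset: what is moved stays moved. The work goes in short steps, Python scripts to look and compute and a tool call to move; the robot and the scene stay as the last step left them, time stands still between calls to the robot, and variables do not carry over. Pictures are saved under pics/ and viewed, at most 10 in all, crops included, and the job is handed in when it is done.

Besides the shell and the picture viewer there is one more tool, called as a command line: name --argument value ..., lists and objects as JSON in quotes. carry_out: Moves the arm, as the interface text tells. Its arguments: {"type":"object","properties":{"commands":{"type":"array"},"force":{"type":"number"}},"required":["commands"]}

```bash
mkdir -p pics
python3 - <<'E'
from plant import *
import cv2,pickle
d={}
for n in("top","side"):
    s=snapshot(n);d[n]=s;cv2.imwrite(f"pics/{n}0.png",s["img"][:,:,::-1])
pickle.dump(d,open("d0.pkl","wb"));s=sense();print(s)
E
```

```text
{'clock': 0.1, 'qpos': array([-1.23959788e+00,  1.24472705e-01,  1.65151487e+00,  7.42766992e-06,
        1.36746854e+00, -8.25995922e-02]), 'dq': array([-0.00094588, -0.00128738, -0.00347956, -0.00014851, -0.0003229 ,
        0.00051787]), 'tau': array([ 2.60386114e-04, -4.18881834e+01, -3.61097825e+01,  7.77148269e-02,
        4.61664330e-02, -6.04475122e-05]), 'ee_pos': array([ 0.26115012, -0.59461647,  0.21350205]), 'tcp_rot': array([ 9.78672371e-01,  2.05425221e-01, -1.11906885e-04, -9.24991942e-04]), 'ft_force': array([-0.02239901,  0.52821679,  1.3397937 ]), 'ft_torque': array([ 0.01102323, -0.03370733,  0.00853308]), 'grip_force': 0.0, 'grip_width': 0.9972856866117158}
```

View pics/top0.png

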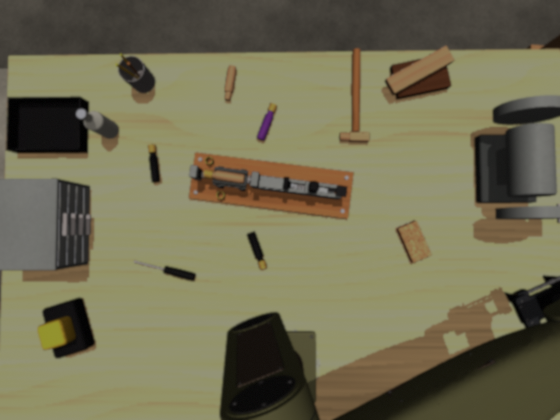

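View pics/side0.png

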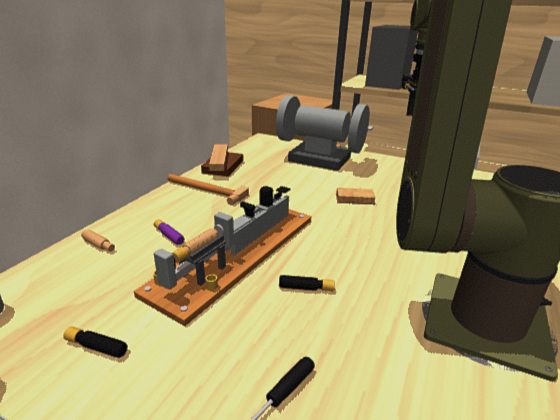

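The top view shows the clamp board (about px 190–353, 153–218) with the moving jaw at left (193,172) and the tab at right (341,190). The side view confirms this: moving jaw at (165,268), trigger near (248,208), grip (266,195), tab (283,190). I'll find the board outline next.

```bash
cat > h.py <<'E'
import numpy as np,cv2
from scipy.spatial.transform import Rotation as R
def ray(s,uv,z):
    K,Rm,t=s["camera_matrix"],cv2.Rodrigues(np.array(s["rvec"],float))[0],np.array(s["tvec"],float).ravel()
    d=Rm.T@np.linalg.inv(K)@[uv[0],uv[1],1];c=-Rm.T@t
    return c+d*(z-c[2])/d[2]
def proj(s,P): return cv2.projectPoints(np.array(P,float).reshape(-1,1,3),np.array(s["rvec"],float),np.array(s["tvec"],float),s["camera_matrix"],None)[0][:,0]
E
python3 - <<'E'
from h import *
import pickle
d=pickle.load(open("d0.pkl","rb"));s=d["top"]
hsv=cv2.cvtColor(s["img"],cv2.COLOR_RGB2HSV)
print(hsv[165,300],hsv[205,300],hsv[230,300],hsv[180,345])
h=hsv[:,:,0].astype(int)
roi=np.zeros(h.shape,bool);roi[140:230,180:365]=1
m=(roi&(h<14)&(hsv[:,:,1]>130)).astype(np.uint8)
m=cv2.morphologyEx(m,cv2.MORPH_OPEN,np.ones((3,3)))
c=max(cv2.findContours(m,0,2)[0],key=cv2.contourArea)
P=np.array([ray(s,p[0],.018)[:2] for p in c])
(cx,cy),(w,l),a=r=cv2.minAreaRect((cv2.convexHull(c)).astype(np.float32));print(r)
b=cv2.boxPoints(r);W=np.array([ray(s,p,.018) for p in b]);print(b,W.round(4),np.linalg.norm(np.diff(W,axis=0),axis=1))
E
```

```text
[ 19 104 137] [ 13 164 138] [ 30  55 148] [ 13 133 140]
((285.79010009765625, 190.69012451171875), (127.78955078125, 34.071083068847656), 3.7640349864959717)
[[220.91481 203.49438]
 [223.1515  169.4968 ]
 [350.6654  177.88586]
 [348.4287  211.88345]] [[ 0.4816  0.1762  0.018 ]
 [ 0.5836  0.1698  0.018 ]
 [ 0.5559 -0.2103  0.018 ]
 [ 0.4549 -0.2025  0.018 ]] [0.10218237 0.38117306 0.10137205]
```

Run:
```python
from h import *
import pickle
d=pickle.load(open("d0.pkl","rb"));s=d["top"]
hsv=cv2.cvtColor(s["img"],cv2.COLOR_RGB2HSV)
h=hsv[:,:,0].astype(int)
roi=np.zeros(h.shape,bool);roi[140:230,180:365]=1
m=(roi&(h<23)&(hsv[:,:,1]>85)).astype(np.uint8)
m=cv2.morphologyEx(m,cv2.MORPH_OPEN,np.ones((3,3)))
c=max(cv2.findContours(m,0,2)[0],key=cv2.contourArea)
r=cv2.minAreaRect(c);print(r)
b=cv2.boxPoints(r);W=np.array([ray(s,p,.018)[:2] for p in b]);print(b,W.round(4),np.linalg.norm(np.diff(W,axis=0),axis=1))
# clamp axis: image right = +x
i=np.argsort(b[:,0]);L,Rr=W[i[:2]].mean(0),W[i[2:]].mean(0);u=(Rr-L)/np.linalg.norm(Rr-L)
O=(L+Rr)/2+.07*u;print("O",O,"u",u,"yaw",np.degrees(np.arctan2(u[1],u[0])))
v=np.array([-u[1],u[0]])
pts=[np.r_[O+x/1000*u,z/1000] for x,z in((-24,116),(52,128),(131,95),(-110,122))]
for n in d: print(n,proj(d[n],pts).round(0).tolist())
for n,(x,y,w,hh) in dict(top=(180,140,185,90),side=(130,170,190,160)).items():
    im=d[n]["img"].copy()
    k=4; im=cv2.resize(im[y:y+hh,x:x+w],None,fx=k,fy=k,interpolation=cv2.INTER_CUBIC)
    for p in proj(d[n],pts): cv2.circle(im,tuple(((p-[x,y])*k+2).astype(int).tolist()),4,(255,0,0),1)
    cv2.imwrite(f"pics/{n}z.png",cv2.convertScaleAbs(im[:,:,::-1],alpha=1.5)[:600])
```

```text
((270.8384704589844, 185.7923126220703), (161.6172637939453, 49.7379264831543), 7.125016689300537)
[[187.56923 200.44617]
 [193.73848 151.09232]
 [354.10773 171.13846]
 [347.93848 220.49231]] [[ 0.4913  0.2762]
 [ 0.6399  0.2587]
 [ 0.576  -0.2208]
 [ 0.4294 -0.2008]] [0.14965915 0.48373304 0.14798996]
O [ 0.52502438 -0.04106233] u [-0.13029595 -0.99147515] yaw -97.48669434243712
top [[286.0, 184.0], [314.0, 187.0], [341.0, 192.0], [254.0, 180.0]]
side [[248.0, 203.0], [267.0, 187.0], [283.0, 189.0], [224.0, 216.0]]
```

View pics/topz.png

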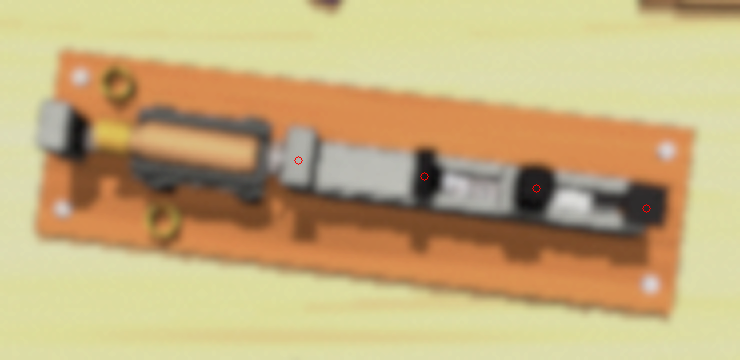

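View pics/sidez.png

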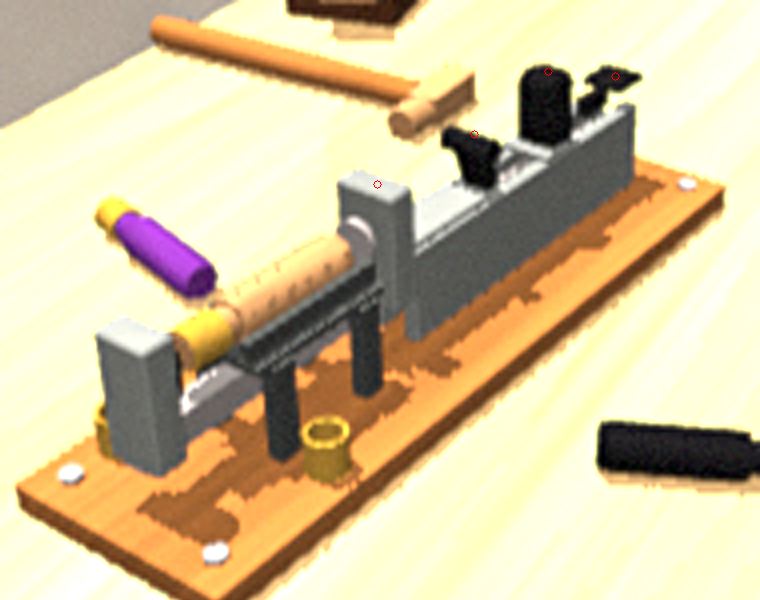

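The projected landmarks land on the fixed jaw, bead, grip and tab to within about 2 mm in both views, so the clamp frame is good. I'll put tool x along clamp −x, so the push direction is tool −x, and approach with the fingers shut.

carry_out --commands '[[[0,0,0],[0,0,-8.4],0],[[0,0,0],[0,0,-8.4],0],[[0,0,0],[0,0,-8.4],0],[[0,0,0],[0,0,-8.4],0],[[0,0,0],[0,0,-8.4],0],[[0,0,0],[0,0,-8.4],0],[[0,0,0],[0,0,-8.4],0],[[4.5,1.3,0],[0,0,0],0],[[4.5,1.3,0],[0,0,0],0],[[4.5,1.3,0],[0,0,0],0],[[4.5,1.3,0],[0,0,0],0],[[4.5,1.3,0],[0,0,0],0]]' --force 40

```text
clock: 1.3
ee_pos: [0.3553, -0.3786, 0.2141]
tcp_rot: [0.752, 0.659, 0.0, -0.0]
ft_force: [0.1, 1.3, 0.2]
grip_width: 0.051
grip_force: 0.0
```

carry_out --commands '[[[4.5,1.3,0],[0,0,0],0],[[4.5,1.3,0],[0,0,0],0],[[4.5,1.3,0],[0,0,0],0],[[4.5,1.3,0],[0,0,0],0],[[4.5,1.3,0],[0,0,0],0],[[4.5,1.3,0],[0,0,0],0],[[4.5,1.3,0],[0,0,0],0],[[4.5,1.3,0],[0,0,0],0],[[0,0,0],[0,0,0],0],[[0,0,0],[0,0,0],0]]'

```text
clock: 2.3
ee_pos: [0.5049, -0.0363, 0.2141]
tcp_rot: [0.751, 0.66, -0.001, -0.0]
ft_force: [0.2, -0.9, 0.1]
grip_width: -0.0
grip_force: 0.0
```

```bash
cat >> h.py <<'E'
O=np.array([.52502438,-.04106233]);u=np.array([-.13029595,-.99147515]);v=np.array([-u[1],u[0]])
def st(s):
    r=R.from_quat(s["tcp_rot"]);p=s["ee_pos"];f=s["ft_force"]
    print("t",round(s["clock"],2),"clamp x,y,z mm",((p[:2]-O)@u*1e3).round(1),((p[:2]-O)@v*1e3).round(1),round(p[2]*1e3,1),"F u,v,z",(f[:2]@u).round(2),(f[:2]@v).round(2),f[2].round(2))
    print(" tool x",r.apply([1,0,0]).round(3),"z",r.apply([0,0,1]).round(3),"grip",round(s["grip_width"],3))
E
python3 -c "
from h import *;from plant import *
st(sense());s=snapshot('wrist');cv2.imwrite('pics/w1.png',s['img'][:,:,::-1])
P=lambda x,y,z:np.r_[O+x/1e3*u+y/1e3*v,z/1e3]
print(proj(s,[P(-24,0,116),P(-110,0,122),P(52,0,128),P(-110,20,122),P(-110,-20,122)]).round(0))"
```

```text
t 2.3 clamp x,y,z mm -2.1 -20.5 214.1 F u,v,z 0.86 0.29 0.08
 tool x [ 0.128  0.992 -0.   ] z [-0.001 -0.    -1.   ] grip -0.0
[[304. 190.]
 [307.  88.]
 [303. 270.]
 [332.  88.]
 [283.  88.]]
```

View pics/w1.png

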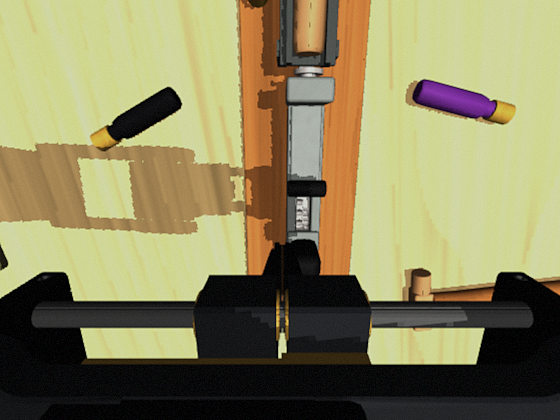

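The wrist view shows the bead centre at (307,187) and the fixed jaw top at (311,86). Both sit about 2.5 mm to +y of the prediction, so I'll shift the fingers and lower between the jaw and the bead.

carry_out --commands '[[[3,1.1,0],[0,0,0],0],[[3,1.1,0],[0,0,0],0],[[0,0,3],[0,0,0],0],[[0,0,3],[0,0,0],0],[[0,0,3],[0,0,0],0],[[0,0,2.6],[0,0,0],0],[[0,0,0],[0,0,0],0],[[0,0,0],[0,0,0],0]]'

```text
clock: 3.15
ee_pos: [0.5345, 0.0182, 0.0988]
tcp_rot: [0.752, 0.659, -0.0, -0.0]
ft_force: [0.9, 0.6, 0.4]
grip_width: 0.002
grip_force: 0.0
```

```bash
python3 -c "
from h import *;from plant import *
st(sense())"
```

```text
t 3.15 clamp x,y,z mm -60.0 1.7 98.8 F u,v,z -0.74 0.77 0.39
 tool x [ 0.132  0.991 -0.   ] z [-0.001 -0.    -1.   ] grip 0.002
```

carry_out --commands '[[[-0.8,0,0],[0,0,0],0],[[-0.8,0,0],[0,0,0],0],[[-0.6,0,0],[0,0,0],0],[[0,0,0],[0,0,0],0],[[0,0,0],[0,0,0],0]]'

```text
clock: 3.65
ee_pos: [0.5327, -0.0027, 0.0997]
tcp_rot: [0.752, 0.659, 0.001, 0.001]
ft_force: [0.1, 1.5, 1.3]
grip_width: 0.001
grip_force: 0.9
```

```bash
python3 -c "
from h import *;from plant import *
st(sense())"
```

```text
t 3.65 clamp x,y,z mm -39.1 2.6 99.7 F u,v,z -1.52 -0.05 1.27
 tool x [0.131 0.991 0.   ] z [ 0.002 -0.    -1.   ] grip 0.001
```

carry_out --commands '[[[-0.7,0,0],[0,0,0],0],[[0,0,0],[0,0,0],0]]'

```text
clock: 3.85
ee_pos: [0.5316, -0.009, 0.0993]
tcp_rot: [0.752, 0.659, 0.001, 0.0]
ft_force: [2.1, 4.8, 3.5]
grip_width: 0.006
grip_force: 2.5
```

carry_out --commands '[[[-0.8,0,0],[0,0,0],0],[[-0.7,0,0],[0,0,0],0],[[0,0,0],[0,0,0],0]]'

```text
clock: 4.15
ee_pos: [0.5298, -0.0237, 0.0996]
tcp_rot: [0.752, 0.659, 0.001, 0.0]
ft_force: [1.4, 5.5, 5.1]
grip_width: 0.006
grip_force: 2.9
```

carry_out --commands '[[[-0.8,0,0],[0,0,0],0],[[-0.7,0,0],[0,0,0],0],[[0,0,0],[0,0,0],0]]'

```text
clock: 4.45
ee_pos: [0.5277, -0.0387, 0.099]
tcp_rot: [0.752, 0.659, 0.001, 0.0]
ft_force: [2.7, 4.8, 3.0]
grip_width: 0.005
grip_force: 2.9
```

```bash
python3 -c "
from h import *;from plant import *
st(sense())"
```

```text
t 4.45 clamp x,y,z mm -2.7 2.3 99.0 F u,v,z -5.15 2.01 2.99
 tool x [0.131 0.991 0.001] z [ 0.001  0.001 -1.   ] grip 0.005
```

carry_out --commands '[[[-0.3,0,0],[0,0,0],0],[[-0.3,0,0],[0,0,0],0],[[0,0,0],[0,0,0],0]]'

```text
clock: 4.75
ee_pos: [0.5268, -0.0441, 0.0983]
tcp_rot: [0.752, 0.659, 0.001, -0.0]
ft_force: [3.0, 7.2, 0.4]
grip_width: 0.005
grip_force: 3.4
```

carry_out --commands '[[[-0.2,0,0],[0,0,0],0],[[0,0,0],[0,0,0],0]]'

```text
clock: 4.95
ee_pos: [0.5264, -0.0457, 0.0981]
tcp_rot: [0.752, 0.659, 0.001, -0.001]
ft_force: [4.2, 6.3, 1.3]
grip_width: 0.003
grip_force: 3.4
```

```bash
python3 -c "
from h import *;from plant import *
st(sense())
import pickle
d={n:snapshot(n) for n in('top','side')};pickle.dump(d,open('d1.pkl','wb'))
s=d['side'];im=cv2.resize(s['img'][170:330,130:320],None,fx=4,fy=4,interpolation=2)
cv2.imwrite('pics/side1.png',cv2.convertScaleAbs(im[:600,:,::-1],alpha=1.5))"
```

```text
t 4.95 clamp x,y,z mm 4.5 2.0 98.1 F u,v,z -6.78 3.39 1.31
 tool x [0.131 0.991 0.002] z [ 0.001  0.002 -1.   ] grip 0.003
```

View pics/side1.png

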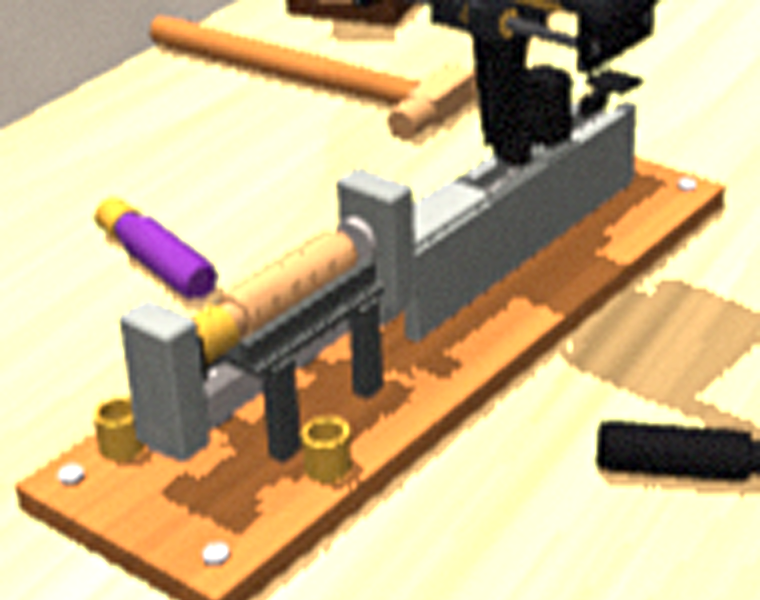

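The jaw has walked about 10 mm and its pad is nearly at the ferrule. The spare rings are untouched. I'll let the trigger right back, then take stroke 2 in pieces.

carry_out --commands '[[[1.3,0,0],[0,0,0],0],[[1.3,0,0],[0,0,0],0],[[1.3,0,0],[0,0,0],0],[[1.3,0,0],[0,0,0],0],[[0,0,0],[0,0,0],0],[[0,0,0],[0,0,0],0],[[0,0,0],[0,0,0],0]]'

```text
clock: 5.75
ee_pos: [0.5328, 0.0042, 0.0987]
tcp_rot: [0.752, 0.659, -0.0, 0.0]
ft_force: [-1.0, 0.1, 0.0]
grip_width: 0.004
grip_force: 0.0
```

carry_out --commands '[[[-0.8,0,0],[0,0,0],0],[[-0.8,0,0],[0,0,0],0],[[-0.8,0,0],[0,0,0],0],[[0,0,0],[0,0,0],0]]'

```text
clock: 6.15
ee_pos: [0.5308, -0.0191, 0.1006]
tcp_rot: [0.752, 0.659, 0.002, -0.0]
ft_force: [0.6, 5.1, 4.1]
grip_width: 0.0
grip_force: 2.3
```

carry_out --commands '[[[-0.6,0,0],[0,0,0],0],[[-0.6,0,0],[0,0,0],0],[[0,0,0],[0,0,0],0]]'

```text
clock: 6.45
ee_pos: [0.5294, -0.031, 0.1005]
tcp_rot: [0.752, 0.659, 0.002, 0.0]
ft_force: [0.8, 6.8, 4.8]
grip_width: 0.003
grip_force: 2.7
```

```bash
python3 -c "
from h import *;from plant import *
st(sense())"
```

```text
t 6.45 clamp x,y,z mm -10.6 3.0 100.5 F u,v,z -6.88 -0.1 4.76
 tool x [0.132 0.991 0.003] z [ 0.003  0.003 -1.   ] grip 0.003
```

carry_out --commands '[[[-0.5,0,0],[0,0,0],0],[[0,0,0],[0,0,0],0]]'

```text
clock: 6.65
ee_pos: [0.5287, -0.036, 0.1002]
tcp_rot: [0.752, 0.659, 0.002, 0.0]
ft_force: [1.1, 6.8, 4.9]
grip_width: 0.004
grip_force: 3.4
```

carry_out --commands '[[[-0.5,0,0],[0,0,0],0],[[0,0,0],[0,0,0],0]]'

```text
clock: 6.85
ee_pos: [0.5281, -0.0401, 0.0998]
tcp_rot: [0.752, 0.659, 0.003, -0.0]
ft_force: [2.8, 8.9, 2.6]
grip_width: 0.004
grip_force: 4.6
```

carry_out --commands '[[[-0.4,0,0],[0,0,0],0],[[0,0,0],[0,0,0],0]]'

```text
clock: 7.05
ee_pos: [0.5275, -0.044, 0.0993]
tcp_rot: [0.752, 0.659, 0.003, -0.0]
ft_force: [4.2, 8.1, 1.4]
grip_width: 0.005
grip_force: 4.4
```

```bash
cat >> h.py <<'E'
def jaw(s,r):
    a=cv2.cvtColor(r["img"],7)[225:300,145:190];b=cv2.cvtColor(s["img"],7)
    k=lambda i:cv2.resize(i,None,fx=4,fy=4,interpolation=2)
    q=cv2.matchTemplate(k(b[190:315,135:240]),k(a[15:65,6:32]),5);_,m,_,l=cv2.minMaxLoc(q);return m,np.array(l)/4+[135,190]
E
python3 -c "
from h import *;from plant import *
import pickle
st(sense());r=pickle.load(open('d0.pkl','rb'))['side'];d1=pickle.load(open('d1.pkl','rb'))['side']
P=[np.r_[O+x/1e3*u,.12] for x in(-280,-270,-260,-250)];print(proj(r,P).round(1).tolist())
for s in(r,d1,snapshot('side')):print(jaw(s,r))"
```

```text
t 7.05 clamp x,y,z mm 2.5 2.9 99.3 F u,v,z -8.56 3.08 1.42
 tool x [0.132 0.991 0.005] z [ 0.004  0.004 -1.   ] grip 0.005
[[163.7, 253.1], [167.8, 250.6], [171.8, 248.1], [175.8, 245.7]]
(0.9997714161872864, array([151., 240.]))
(0.7840948104858398, array([209.75, 201.75]))
(0.7645063996315002, array([209.75, 201.75]))
```

carry_out --commands '[[[-0.2,0,0],[0,0,0],0],[[0,0,0],[0,0,0],0]]'

```text
clock: 7.3
ee_pos: [0.5272, -0.0459, 0.0989]
tcp_rot: [0.752, 0.659, 0.003, -0.0]
ft_force: [4.4, 8.1, -0.9]
grip_width: 0.001
grip_force: 4.4
```

carry_out --commands '[[[1.3,0,0],[0,0,0],0],[[1.3,0,0],[0,0,0],0],[[1.3,0,0],[0,0,0],0],[[1.3,0,0],[0,0,0],0],[[0,0,0],[0,0,0],0],[[0,0,0],[0,0,0],0],[[0,0,0],[0,0,0],0]]'

```text
clock: 8.0
ee_pos: [0.5328, 0.0043, 0.0986]
tcp_rot: [0.752, 0.659, -0.0, 0.0]
ft_force: [0.1, -0.4, 0.2]
grip_width: 0.007
grip_force: 0.0
```

```bash
sed -i 's/b\[190:315,135:240\]/b[215:315,135:212]/;s/\[135,190\]/[135,215]/' h.py
python3 -c "
from h import *;from plant import *
import pickle
st(sense());r=pickle.load(open('d0.pkl','rb'))['side'];d1=pickle.load(open('d1.pkl','rb'))['side']
s=snapshot('side')
for q in(r,d1,s):print(jaw(q,r))
im=cv2.resize(s['img'][170:330,130:320],None,fx=4,fy=4,interpolation=2)
cv2.imwrite('pics/side2.png',cv2.convertScaleAbs(im[:600,:,::-1],alpha=1.5))"
```

```text
t 8.0 clamp x,y,z mm -46.0 1.8 98.6 F u,v,z 0.36 0.16 0.2
 tool x [ 0.13   0.991 -0.001] z [-0.    -0.001 -1.   ] grip 0.007
(0.999770998954773, array([151., 240.]))
(0.7681148052215576, array([157.  , 238.25]))
(0.7285669445991516, array([185.5 , 225.75]))
```

View pics/side2.png

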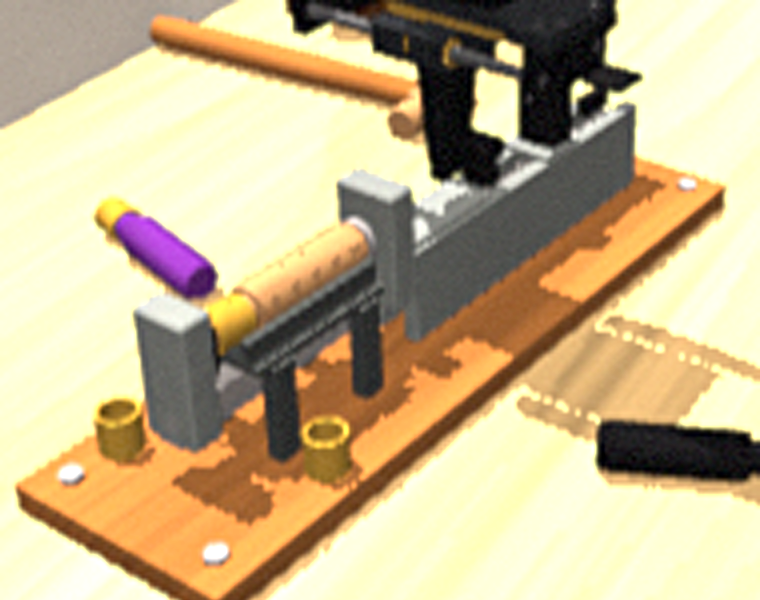

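The side view shows the jaw at (173,315), about 9 mm further on. The handle has slid up almost to the stop disc, with its butt near (372,235). For stroke 3 I'll use finer steps and watch the force.

carry_out --commands '[[[-0.8,0,0],[0,0,0],0],[[-0.8,0,0],[0,0,0],0],[[-0.4,0,0],[0,0,0],0],[[0,0,0],[0,0,0],0]]'

```text
clock: 8.45
ee_pos: [0.5312, -0.0146, 0.1005]
tcp_rot: [0.752, 0.659, 0.002, -0.001]
ft_force: [-0.4, 8.4, 5.5]
grip_width: 0.006
grip_force: 3.8
```

carry_out --commands '[[[-0.5,0,0],[0,0,0],0],[[0,0,0],[0,0,0],0]]'

```text
clock: 8.65
ee_pos: [0.5309, -0.0194, 0.1007]
tcp_rot: [0.752, 0.659, 0.002, -0.0]
ft_force: [0.9, 9.2, 6.2]
grip_width: 0.002
grip_force: 4.2
```

carry_out --commands '[[[-0.5,0,0],[0,0,0],0],[[0,0,0],[0,0,0],0]]'

```text
clock: 8.85
ee_pos: [0.5304, -0.0242, 0.1009]
tcp_rot: [0.752, 0.659, 0.003, -0.0]
ft_force: [-0.5, 9.3, 7.9]
grip_width: 0.004
grip_force: 4.4
```

carry_out --commands '[[[-0.4,0,0],[0,0,0],0],[[0,0,0],[0,0,0],0]]'

```text
clock: 9.05
ee_pos: [0.53, -0.0276, 0.1011]
tcp_rot: [0.752, 0.659, 0.003, -0.001]
ft_force: [0.2, 10.8, 8.7]
grip_width: 0.005
grip_force: 5.1
```

carry_out --commands '[[[-0.4,0,0],[0,0,0],0],[[0,0,0],[0,0,0],0]]'

```text
clock: 9.25
ee_pos: [0.5295, -0.0312, 0.1011]
tcp_rot: [0.752, 0.659, 0.003, -0.001]
ft_force: [-0.2, 11.8, 8.2]
grip_width: 0.002
grip_force: 6.0
```

carry_out --commands '[[[-0.3,0,0],[0,0,0],0],[[0,0,0],[0,0,0],0]]'

```text
clock: 9.45
ee_pos: [0.5291, -0.0335, 0.101]
tcp_rot: [0.752, 0.659, 0.004, -0.001]
ft_force: [0.7, 14.4, 8.2]
grip_width: 0.002
grip_force: 7.1
```

```bash
python3 -c "
from h import *;from plant import *
import pickle
st(sense())
s=snapshot('side')
a=pickle.load(open('d0.pkl','rb'))['side']
f=lambda q:cv2.resize(q['img'][220:270,158:230],None,fx=8,fy=8,interpolation=2)[:296]
im=np.vstack([f(a),f(s)])
cv2.imwrite('pics/side3.png',cv2.convertScaleAbs(im[:,:,::-1],alpha=1.5))"
```

```text
t 9.45 clamp x,y,z mm -8.1 3.1 101.0 F u,v,z -14.32 -1.22 8.22
 tool x [0.132 0.991 0.008] z [ 0.004  0.007 -1.   ] grip 0.002
```

View pics/side3.png

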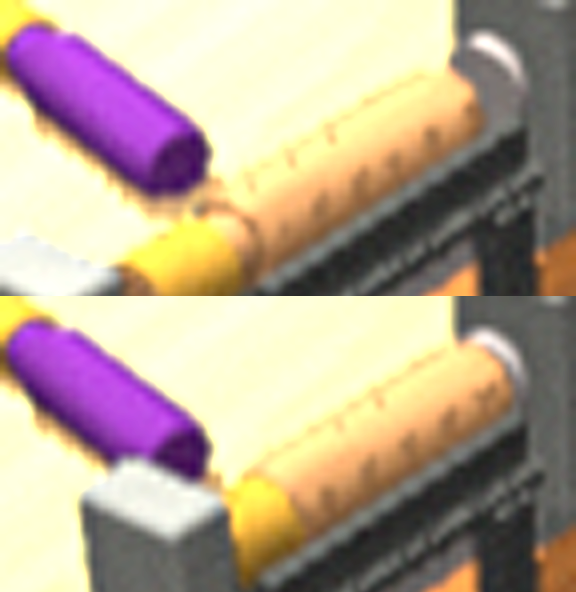

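The handle butt is on the stop disc, at about (510,375) in the lower crop. The tenon gap seen earlier at (240,235) has closed, so the ferrule is bottoming. I'll go on in 1 mm steps to about 17 N tangential.

carry_out --commands '[[[-0.1,0,0],[0,0,0],0],[[0,0,0],[0,0,0],0]]'

```text
clock: 9.7
ee_pos: [0.5291, -0.034, 0.101]
tcp_rot: [0.752, 0.659, 0.004, -0.002]
ft_force: [1.1, 15.6, 6.9]
grip_width: 0.008
grip_force: 7.6
```

```bash
cat >> h.py <<'E'
def tang(s):
    x=((s["ee_pos"][:2]-O)@u)*1e3+16.5;t=np.arcsin(x/82);f=s["ft_force"];print("bead x",round(x,1),"tangential",round(-(f[:2]@u)*np.cos(t)+f[2]*np.sin(t),2))
E
python3 -c "
from h import *;from plant import *
s=sense();st(s);tang(s)"
```

```text
t 9.7 clamp x,y,z mm -7.5 3.1 101.0 F u,v,z -15.63 -0.95 6.89
 tool x [0.132 0.991 0.009] z [ 0.004  0.008 -1.   ] grip 0.008
bead x 9.0 tangential 16.3
```

carry_out --commands '[[[-0.1,0,0],[0,0,0],0],[[0,0,0],[0,0,0],0],[[0,0,0],[0,0,0],0]]'

```text
clock: 10.0
ee_pos: [0.529, -0.0347, 0.1009]
tcp_rot: [0.752, 0.659, 0.005, -0.002]
ft_force: [1.2, 14.9, 8.3]
grip_width: 0.005
grip_force: 8.1
```

```bash
python3 -c "
from h import *;from plant import *
s=sense();st(s);tang(s)"
```

```text
t 10.0 clamp x,y,z mm -6.8 3.1 100.9 F u,v,z -14.92 -0.75 8.31
 tool x [0.132 0.991 0.009] z [ 0.004  0.009 -1.   ] grip 0.005
bead x 9.7 tangential 15.8
```

carry_out --commands '[[[-0.1,0,0],[0,0,0],0],[[0,0,0],[0,0,0],0],[[0,0,0],[0,0,0],0]]'

```text
clock: 10.3
ee_pos: [0.5289, -0.0354, 0.1009]
tcp_rot: [0.752, 0.659, 0.005, -0.002]
ft_force: [1.2, 17.1, 8.6]
grip_width: 0.005
grip_force: 8.5
```

```bash
python3 -c "
from h import *;from plant import *
s=sense();st(s);tang(s)"
```

```text
t 10.3 clamp x,y,z mm -6.1 3.1 100.9 F u,v,z -17.11 -1.0 8.58
 tool x [0.132 0.991 0.01 ] z [ 0.005  0.009 -1.   ] grip 0.005
bead x 10.4 tangential 18.06
```

Firmly seated: the force rose about 1 N/mm to about 17 N, and the trigger was still well short of its stop. Now I'll let the trigger go, lift, and move over the tab.

carry_out --commands '[[[1.1,0,0],[0,0,0],0],[[1.1,0,0],[0,0,0],0],[[1.1,0,0],[0,0,0],0],[[1.1,0,0],[0,0,0],0],[[0,0,0],[0,0,0],0],[[0,0,-3],[0,0,0],0],[[0,0,-3],[0,0,0],0],[[0,0,0],[0,0,0],0]]'

```text
clock: 11.1
ee_pos: [0.5357, 0.0038, 0.1636]
tcp_rot: [0.752, 0.659, 0.003, 0.003]
ft_force: [0.7, -0.3, 0.2]
grip_width: 0.004
grip_force: 0.0
```

carry_out --commands '[[[-3,0,0],[0,0,0],0],[[-3,0,0],[0,0,0],0],[[-3,0,0],[0,0,0],0],[[-3,0,0],[0,0,0],0],[[-3,0,0],[0,0,0],0],[[-2.8,0,0],[0,0,0],0],[[0,0,0],[0,0,0],0],[[0,0,0],[0,0,0],0]]'

```text
clock: 11.9
ee_pos: [0.509, -0.1723, 0.1578]
tcp_rot: [0.752, 0.659, -0.0, -0.001]
ft_force: [-0.6, 0.1, -0.0]
grip_width: 0.002
grip_force: 0.0
```

```bash
python3 -c "
from h import *;from plant import *
s=sense();st(s)"
```

```text
t 11.9 clamp x,y,z mm 132.2 1.2 157.8 F u,v,z -0.03 -0.58 -0.03
 tool x [0.132 0.991 0.   ] z [-0.001  0.001 -1.   ] grip 0.002
```

carry_out --commands '[[[0,0,2],[0,0,0],0],[[0,0,2],[0,0,0],0],[[0,0,1.8],[0,0,0],0],[[0,0,0.7],[0,0,0],0],[[0,0,0.6],[0,0,0],0],[[0,0,0],[0,0,0],0],[[0,0,0],[0,0,0],0]]'

```text
clock: 12.6
ee_pos: [0.5098, -0.173, 0.0895]
tcp_rot: [0.751, 0.66, -0.001, 0.001]
ft_force: [-4.5, -4.3, 7.0]
grip_width: 0.004
grip_force: 3.7
```

carry_out --commands '[[[0,0,0],[0,0,0],0],[[0,0,0],[0,0,0],0],[[0,0,0],[0,0,0],0],[[0,0,0],[0,0,0],0],[[0,0,0],[0,0,0],0],[[0,0,0],[0,0,0],0],[[0,0,0],[0,0,0],0],[[0,0,0],[0,0,0],0],[[0,0,0],[0,0,0],0],[[0,0,0],[0,0,0],0],[[0,0,0],[0,0,0],0],[[0,0,0],[0,0,0],0]]'

```text
clock: 13.8
ee_pos: [0.5098, -0.1729, 0.0896]
tcp_rot: [0.751, 0.66, -0.001, 0.001]
ft_force: [-4.7, -4.9, 7.2]
grip_width: 0.005
grip_force: 3.7
```

```bash
python3 -c "
from h import *;from plant import *
s=sense();st(s)
s=snapshot('side');im=cv2.resize(s['img'][170:330,130:320],None,fx=4,fy=4,interpolation=2)
cv2.imwrite('pics/side4.png',cv2.convertScaleAbs(im[:600,:,::-1],alpha=1.5))"
```

```text
t 13.8 clamp x,y,z mm 132.7 2.1 89.6 F u,v,z 5.51 -4.01 7.24
 tool x [ 0.129  0.992 -0.003] z [-0.    -0.003 -1.   ] grip 0.005
```

View pics/side4.png

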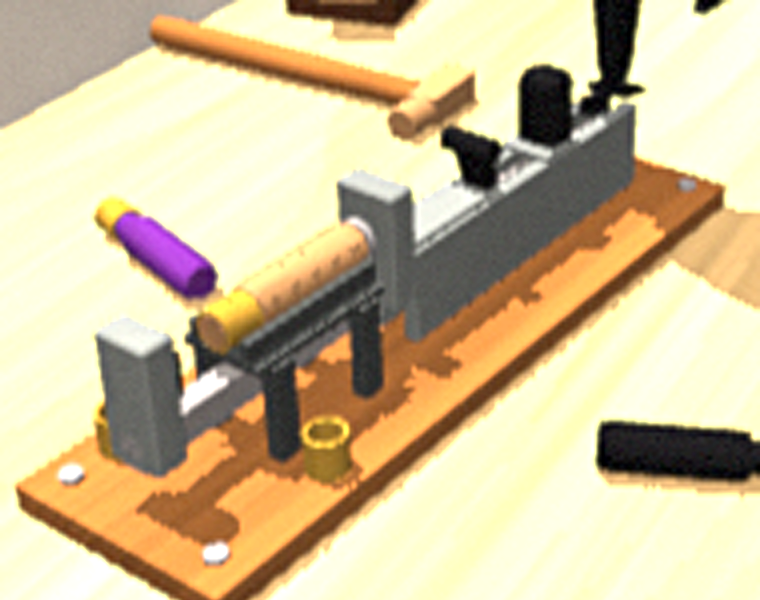

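The jaw is fully back, with its top at (135,335) as at the start. The handle lies in its cradle with the ferrule home at (230,320), and the spare rings are in place. Now I'll lift clear and hand in.

carry_out --commands '[[[0,0,-2],[0,0,0],0],[[0,0,-4],[0,0,0],0],[[0,0,-4],[0,0,0],0],[[0,0,0],[0,0,0],0],[[0,0,0],[0,0,0],0],[[0,0,0],[0,0,0],0],[[0,0,0],[0,0,0],0]]'

```text
clock: 14.55
ee_pos: [0.5087, -0.1712, 0.1857]
tcp_rot: [0.752, 0.66, -0.001, -0.002]
ft_force: [0.8, 0.1, -0.1]
grip_width: 0.003
grip_force: 0.0
```

```bash
python3 -c "
from h import *;from plant import *
import pickle
st(sense());r=pickle.load(open('d0.pkl','rb'))['side'];print(jaw(snapshot('side'),r));print(sign_off())"
```

```text
t 14.55 clamp x,y,z mm 131.2 0.8 185.7 F u,v,z -0.2 0.76 -0.14
 tool x [0.13  0.992 0.001] z [-0.003  0.001 -1.   ] grip 0.003
(0.9647930264472961, array([150.75, 240.  ]))
the job is handed in; nothing more can be done
None
```

The ferrule was pressed home in three strokes, stopping at about 17 N on the bead (last noisy reading 18 N). The tab then let the jaw spring fully back with the handle still in its cradle, and I handed the job in at about 14.6 s.

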